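# Draw the socket tray out from under the test stand with the hook

## Task

Take the hook tool from its rest, hook it into the ring of the socket tray under the wooden stand and draw the tray out until it is fully home against its stop. Seat it there with a steady pull of 8 to 20 N for about half a second; never load the ring with more than 20 N, never lift the tray, and keep the fingers off it. Then unhook and lay the tool back on its rest as it was, leaving the tray out, and do not disturb the spool, the socket and the brass weight that stand around it.

Things in the scene. Friction and masses are not known exactly. Their poses are not given: they have to be found in the camera images.
- handle (a point): Centre of the hook tool's wooden handle, 130 long (x) x 24 wide (y) x 24 high (z) mm, free to the fingers 35 mm either way. x points to the hook, z up, y across. A 6 mm steel rod runs on from the handle's axis to x = 175 mm, turns down 36 mm, and ends in a toe pointing back (-x). 0.16 kg, balanced about 20 mm ahead of this point.
- hook_bend (a point): Lower bend of the hook, on the wire's centre line, where the down leg meets the toe: 175 mm ahead (x) and 36 mm below the handle's centre; axes as the handle's. Wire 6 mm thick; the toe reaches 10 mm back towards the handle (-x) from this point.
- ring (a point): Centre of the steel pull ring at the tray's front: level, 6 mm wire, 28 mm inside and 40 mm outside diameter, 36 mm above the table, open below and above. Axes are the tray's: x into the tray, z up; the tray is drawn along -x. In use the toe lies under the ring's front wire: to unhook, shift the hook about 12 mm towards the tray, then lift.
- tray: Loose grey-blue tray of sockets, 140 long (x) x 108 wide x 46 mm high; origin under its centre, ring at x = -96 mm. 0.5 to 1 kg, drags on the table with 2 to 7 N, 2 mm side play in its guides. Ears at its rear meet two rigid stop blocks after 65 to 135 mm of travel: the blocks are set differently each time and not measured: feel for the pull rising well above the drag.
- stand: Fixed open wooden stand with a clear plate over the rear part of its top, 300 deep (x) x 232 wide (y) x 133 mm high; origin on the table under its centre. The tray comes out along -x through the open front, midway (y = 0). There the top bar's underside is 108 mm above the table, the legs 188 mm apart. At the start the ring is 25 to 65 mm in from the front edge.
- rest: Fixed wooden rest of the hook tool; origin on the table under its centre, z up. Two posts at x = -55 and +55 mm, 14 mm long, flat tops 52 mm above the table, side lips 10 mm higher and 30 mm apart. The handle lies across both, its centre over the origin and 64 mm above the table, hook to +x.
- spool: Bystander: white spool of wire, 52 mm across, 40 mm high, standing on the table beside the tray's way out; origin at its underside.
- socket: Bystander: steel socket, 26 mm across, 32 mm high, standing on the table near the front of the stand; origin at its underside.
- weight: Bystander: brass weight with a knob, 36 mm across, 50 mm high, standing on the stand's clear plate; origin at its underside.
- pin (a joint): Small brass feeler pin, 4 mm thick, in one stop block: 0 when free (it stands 5 mm out of the block), 0.005 m when the tray's ear has pushed it flush, that is when the tray is home on its stop. Its spring (about 1 N) is too weak to push the tray back. It reads 0 until the last 5 mm and does not tell where the block is.
Things that resemble listed ones, but are neither listed nor needed, are in the scene too. There is more than one size of the part that bears handle; the job needs the larger.

How it is judged:
By the outcome, as a careful person would: the job done as asked, in the order asked, and still so for the second after the job is handed in, with the robot touching nothing.
It also fails if it takes over 72 s, if anything falls off the work surface, if the arm or the gripper's body presses on something with over 40 N, if the wrist force passes 120 N, or if a joint passes its speed limit or range.

## Robot

A 6-joint arm with a two-finger parallel gripper is mounted at the origin on the work surface. World frame = base frame: x ahead of the robot, y to its left, z up, the work surface at z = 0. Lengths are in m, angles in rad, forces in N, time in s.
With the tool pointing down it reaches from about 0.15 to 0.775 m from the base axis. Payload 6.1 kg.
Tool frame: the origin (TCP) lies on the centre line of the jaws, within the pads' length; the fingertips stand 14 mm ahead of it and the grasp point (between the pads) lies 5 mm behind it (ctrl.tcp_to_tips is the distance from the TCP to the fingertips, in m); z points along the fingers, y is the direction in which the jaws open and shut (so a half turn about z gives the same grasp; the last joint's range is limited). The gripper opens to 85 mm and grips with 20 to 120 N. Pads are 22 mm wide; open, the fingers measure 114 mm over their backs; the gripper's body (76 mm by 85 mm) begins 54 mm behind the grasp point. The pads swing forward as they close: fully open they stand 13 mm farther back than shut.
Start: joints at [-1.169, 0.126, -0.04, 1.405, 0, 1.571], TCP at [0.205, -0.483, 0.245] pointing down, gripper open.
Joint ranges: [-2.72, 2.72], [-0.95, 1.95], [-1.27, 1.35], [-1.78, 2.02], [-1.46, 1.47], [-3.14, 3.14]. Speed limits (rad/s): [2.39, 2.39, 3.01, 3.14, 3.14, 3.14].

## Interface

Orientations are given as a rotation vector (axis times angle).
In Python, from workcell import monitor, optics, hand_in, ctrl gives the robot as it stands.
- The arm moves only by the shell command python3 -m handwheel 'ROWS' [FORCE]. ROWS is JSON, a list of rows, each a list of 7 numbers: the turn, a rotation vector about the tool's x, y, z in rad, then the shift along the tool's x, y, z in mm, then the closure, from -1 (fully open) to 1 (shut), so that 0 is half open. In form: [[ax, ay, az, dx, dy, dz, claw], ...]. A call has 1 to 8 rows; each row shifts and turns the commanded pose from where the row before left it, along the tool's axes as they then stand; what a row does not reach is not made up. A row lasts 1/10 s, in which the tool goes at most 50 mm and 8.59 degrees, less where a joint would pass 70% of its speed; a pose out of reach is approached as far as the arm can. A call is refused whole if a number of a shift passes 50 or a number of a turn 0.15, either way. A call with a gripper value outside its range is refused whole. The fingers move at their own pace and stop on an object; FORCE is the grip in N (left out, the last holds). Time passes only in rows, so rows that do not move let the fingers close. It gives the time, the measured TCP pose, the force and the opening at its end, in the units of the state.
- monitor.sense(): the state, without advancing time (a new reading comes with each control period).
- optics.capture(name): name is "scene" or "top"; returns a dict with "image" (384x512x3 uint8, red, green, blue), "intrinsics" (3x3 intrinsics, pixels), "k1" (the pictures are not rectified: a ray, as slopes to the right and down, at radius r is drawn at 1 + k1 r^2 times it, then the intrinsics apply), "world_to_cam" (4x4, takes a point from world to camera coordinates). Camera axes: x right, y up, looking along -z (the intrinsics and any distortion apply to the point x, -y, -z); pixel columns grow to the right and rows downward; lengths in m; the calibration is good to about 2 mm. A picture is of the moment at which its call begins. There is no depth.
- hand_in(): hands the job in, once; it reports no verdict.
The state is a dict: "clock": time; "qpos": joint angles; "joint_vel": joint speeds; "joint_torque": joint torques, N m; "ee_pos": TCP position; "orientation": TCP orientation; "ft_force": force on the tool from outside, world axes, zero at the start; "ft_torque": the same for the moment, N m; "grip_width": finger opening in m.
Only numpy, scipy, OpenCV 4.12 (cv2) and the standard library are available. Lean on these libraries where they do the work, as an engineer would, in place of code of your own. Each camera call takes 0.05 s, during which the arm holds its last target.

## Working session

There is one attempt and no reset: what is moved stays moved. The work goes in short steps, Python scripts to look and compute and a shell command to move; the robot and the scene stay as the last step left them, time stands still between calls to the robot, and variables do not carry over. Pictures are saved under pics/ and viewed, and the job is handed in when it is done.

```bash
ls; mkdir -p pics; cat > h.py <<'E'
import numpy as np, cv2
from workcell import monitor, optics, ctrl
def cap(n):
    c=optics.capture(n); np.savez(f'{n}.npz',**{k:np.array(v) for k,v in c.items()}); return c
def load(n): return dict(np.load(f'{n}.npz'))
def save(img,name): cv2.imwrite('pics/'+name,np.ascontiguousarray(img[:,:,::-1]))
def proj(c,P):
    P=np.atleast_2d(P).astype(float); T=np.array(c['world_to_cam']); q=P@T[:3,:3].T+T[:3,3]
    s=np.c_[q[:,0]/-q[:,2],-q[:,1]/-q[:,2]]; r2=(s**2).sum(1,keepdims=True); s=s*(1+float(c['k1'])*r2)
    K=np.array(c['intrinsics']); return s@K[:2,:2].T+K[:2,2]
def ray(c,uv):
    K=np.array(c['intrinsics']); uv=np.atleast_2d(uv).astype(float)
    d=(uv-K[:2,2])@np.linalg.inv(K[:2,:2]).T; s=d.copy()
    for _ in range(30): s=d/(1+float(c['k1'])*(s**2).sum(1,keepdims=True))
    T=np.array(c['world_to_cam']); R=T[:3,:3]
    return -R.T@T[:3,3], np.c_[s[:,0],-s[:,1],-np.ones(len(s))]@R
def onz(c,uv,z):
    o,d=ray(c,uv); return o+d*((np.array(z)-o[2])/d[:,2])[:,None]
def crop(c,x0,y0,x1,y1,k,name):
    save(cv2.resize(np.array(c['image'])[y0:y1,x0:x1],None,fx=k,fy=k,interpolation=cv2.INTER_CUBIC),name)
E
python3 - <<'E'
from h import *
for n in('scene','top'):
    c=cap(n); save(c['image'],n+'0.png'); print(c['intrinsics'],c['k1'],np.round(c['world_to_cam'],3))
s=monitor.sense(); print(s, ctrl.tcp_to_tips)
E
```

```text
pics
[[478.77278554   0.         257.34336643]
 [  0.         478.77278554 201.37405022]
 [  0.           0.           1.        ]] -0.024207959458325195 [[-0.858  0.514 -0.008  0.546]
 [-0.412 -0.678  0.609  0.054]
 [ 0.308  0.526  0.793 -1.469]
 [ 0.     0.     0.     1.   ]]
[[374.98289234   0.         258.01715734]
 [  0.         374.98289234 194.12419691]
 [  0.           0.           1.        ]] -0.07150535136393657 [[ 0.013 -1.    -0.026 -0.132]
 [ 0.988  0.009  0.156 -0.52 ]
 [-0.155 -0.028  0.987 -1.053]
 [ 0.     0.     0.     1.   ]]
{'clock': 0.1, 'qpos': array([-1.16896742e+00,  1.26345352e-01, -4.05366005e-02,  1.40539082e+00,
        1.36332493e-05,  1.57083647e+00]), 'joint_vel': array([ 0.00029057,  0.00055179,  0.00253471,  0.00058091, -0.00029003,
        0.00132413]), 'joint_torque': array([-9.87047897e-04, -4.36902773e+01,  3.53605843e+01,  1.36840681e-02,
        7.38841163e-05,  8.14022449e-07]), 'ee_pos': array([ 0.20519334, -0.48285404,  0.24457931]), 'orientation': array([-3.07699017e+00, -6.26602376e-01,  4.41689976e-04]), 'ft_force': array([-0.30575193,  0.53294416,  0.17578174]), 'ft_torque': array([-0.0320535 , -0.01646233, -0.02956151]), 'grip_width': 0.08547305449704133} 0.014
```

View pics/scene0.png

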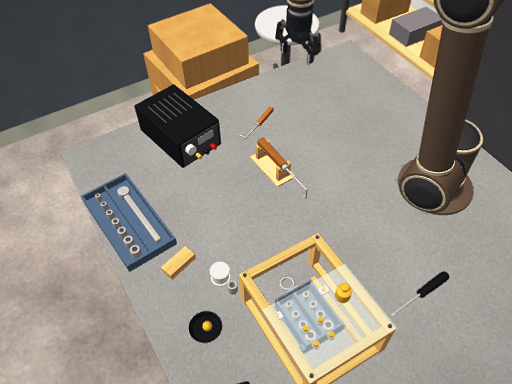

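View pics/top0.png

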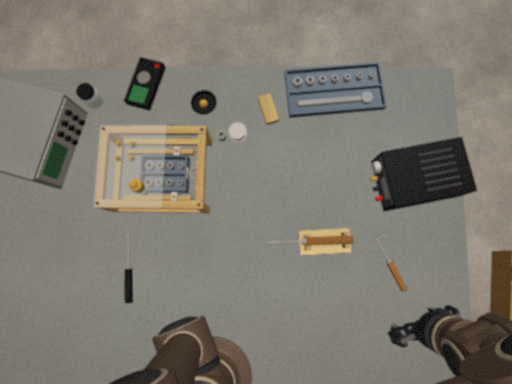

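The hook tool has three possible matches:
- The wooden-handled hook on the rest, at scene (272,155) and top (328,241).
- A smaller wooden-handled hook lying loose on the table, at scene (260,120) and top (393,262).
- A black screwdriver, at scene (430,287) and top (128,270).

By the description it is the larger one on the two-post rest. I'll check it in close crops.

```bash
python3 - <<'E'
from h import *
s=load('scene');t=load('top')
a=cv2.resize(s['image'][95:205,225:325],None,fx=5,fy=5,interpolation=cv2.INTER_CUBIC)
save(a,'c1.png')
crop(t,260,215,420,300,5,'c2.png')
crop(t,85,75,285,220,4,'c3.png')
crop(s,190,225,400,384,3.7,'c4.png')
E
```

```text
(no output)
```

View pics/c1.png

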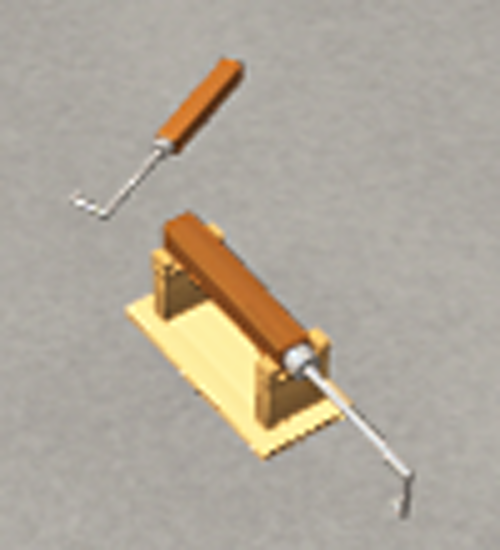

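View pics/c2.png

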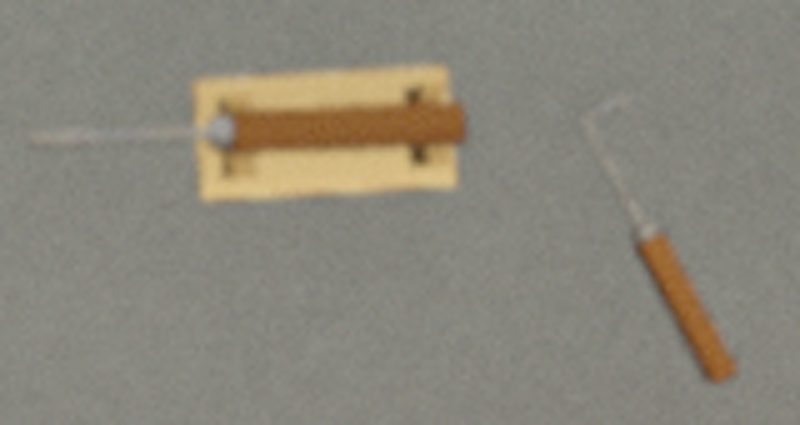

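View pics/c3.png

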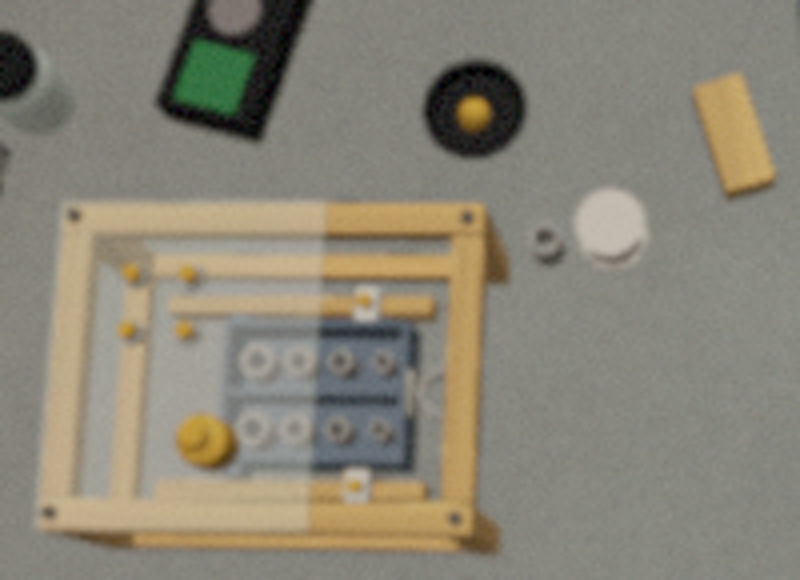

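View pics/c4.png

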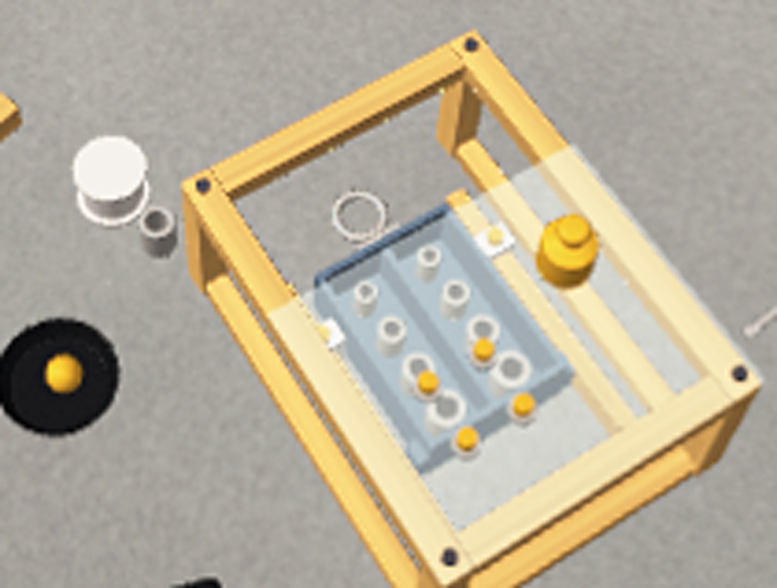

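The crops confirm it: the hook on the rest, c1 (240,290) and c2 (350,128), is clearly larger than the loose one. The ring shows at c4 (359,217), the spool at top (237,131) and the socket at top (222,135). Next I'll measure.

```bash
cat >> h.py <<'E'
def tri(obs):
    A=[];b=[]
    for c,uv in obs:
        o,d=ray(c,uv); d=d[0]/np.linalg.norm(d[0]); M=np.eye(3)-np.outer(d,d); A.append(M); b.append(M@o)
    A=np.vstack(A); b=np.hstack(b); x,*_=np.linalg.lstsq(A,b,rcond=None); return x, np.linalg.norm(A@x-b)
E
python3 - <<'E'
from h import *
s=load('scene');t=load('top')
T3=lambda u,v:(85+u/4-.375,75+v/4-.375)
S4=lambda u,v:(190+u/3.7-.36,225+v/3.7-.36)
S1=lambda u,v:(225+u/5-.4,95+v/5-.4)
T2=lambda u,v:(260+u/5-.4,215+v/5-.4)
for n,a,b in [('bolt fl-right',S4(471,45),T3(455,518)),('bolt front-left',S4(203,186),T3(468,217)),('bolt rear right',S4(739,373),T3(49,512)),('bolt rear left',S4(450,557),T3(74,215)),
 ('ring',S4(359,217),T3(431,389)),('spool top',S4(110,160),T3(610,222)),('socket top',S4(157,217),T3(545,240)),('weight knob',S4(573,229),T3(198,437)),
 ('hook upper bend',S1(409,475),T2(35,137)),('ferrule front',S1(306,365),T2(212,130)),('handle rear top', S1(182,226),T2(465,123)),('orange',S4(484,348),T3(188,274)),('orange2',S4(428,382),T3(184,330))]:
    x,e=tri([(s,a),(t,b)]); print(n,np.round(x*1000,1),round(e*1000,1))
E
```

```text
bolt fl-right [479.5  31.4 124.4] 0.2
bolt front-left [690.1  30.8 124.7] 0.4
bolt rear right [480.2 309.5 130.4] 0.6
bolt rear left [690.5 309.5 131.1] 0.2
ring [587.6  67.6  40.8] 2.6
spool top [714.9 -61.2  42.2] 0.4
socket top [705.2 -11.2  28.9] 0.8
weight knob [524.8 194.5 170.2] 0.7
hook upper bend [ 381.9 -151.5   57.7] 2.3
ferrule front [ 387.4 -250.9   60.7] 1.1
handle rear top [ 391.3 -391.3   60.1] 3.7
orange [625.4 219.3 168.7] 20.5
orange2 [624.4 221.3 111.4] 22.3
```

```bash
cat > fit.py <<'E'
from h import *
from scipy.optimize import least_squares
s=load('scene');t=load('top')
T3=lambda u,v:(85+u/4-.375,75+v/4-.375)
S4=lambda u,v:(190+u/3.7-.36,225+v/3.7-.36)
S1=lambda u,v:(225+u/5-.4,95+v/5-.4)
T2=lambda u,v:(260+u/5-.4,215+v/5-.4)
def pose(p,L):
    c,sn=np.cos(p[2]),np.sin(p[2]); return np.array(L)@np.array([[c,sn,0],[-sn,c,0],[0,0,1]])+[p[0],p[1],0]
def fit(pts,p0):
    L=[q[0] for q in pts]
    def f(p): 
        W=pose(p,L); r=[]
        for w,q in zip(W,pts):
            if q[1]: r+=list(proj(s,w)[0]-q[1])
            if q[2]: r+=list(proj(t,w)[0]-q[2])
        return r
    o=least_squares(f,p0); return o.x,np.round(o.fun.reshape(-1,2),1)
# stand bolts (14? inset) free half dims
def fs(p):
    L=[(-p[3],-p[4],.134),(-p[3],p[4],.134),(p[3],-p[4],.134),(p[3],p[4],.134)]
    W=pose(p,L)
    return np.r_[(proj(s,W)-np.array([S4(203,186),S4(471,45),S4(450,557),S4(739,373)])).ravel(),(proj(t,W)-np.array([T3(468,217),T3(455,518),T3(74,215),T3(49,512)])).ravel()]
o=least_squares(fs,[.585,.17,np.pi/2,.139,.105]); print('stand',np.round(o.x,4)); print(np.round(o.fun.reshape(-1,2),1).tolist())
# tool
pts=[((.175,0,.064),S1(411,474),T2(33,138)),((-.065,0.012,.076),S1(166,228),T2(466,146)),((-.065,-.012,.076),S1(190,211),T2(466,103)),((.175,0,.028),S1(405,516),None)]
p,r=fit(pts,[.388,-.325,np.pi/2]); print('tool',np.round(p,4),r.tolist())
E
python3 fit.py
python3 - <<'E'
from h import *
s=load('scene');t=load('top')
T3=lambda u,v:(85+u/4-.375,75+v/4-.375)
S4=lambda u,v:(190+u/3.7-.36,225+v/3.7-.36)
print(onz(s,S4(359,217),.036),onz(t,T3(431,389),.036))
print('tray rim front corners',onz(s,[S4(316,280),S4(448,208)],.046),onz(t,[T3(415,325),T3(411,470)],.046))
print('spool',onz(s,S4(110,160),.04),onz(t,T3(610,222),.04)); print('socket',onz(s,S4(157,217),.032),onz(t,T3(545,240),.032))
crop(s,265,265,340,325,10,'r.png'); crop(t,170,150,220,190,14,'r2.png')
E
```

```text
stand [0.5856 0.1709 1.5698 0.1385 0.1047]
[[0.1, -1.4], [0.2, -1.6], [0.1, -0.5], [0.2, -0.5], [-1.2, -1.1], [-1.1, -0.9], [-0.3, -0.4], [-0.4, -0.6]]
tool [ 0.3904 -0.3229  1.6149] [[-0.4, -0.4], [-1.2, -0.1], [5.6, -4.8], [-0.5, -0.4], [-5.6, 1.6], [-1.1, -0.6], [-0.1, -1.1]]
[[0.58743483 0.06436391 0.036     ]] [[0.58726313 0.06975442 0.036     ]]
tray rim front corners [[0.64101602 0.09317597 0.046     ]
 [0.53450968 0.09452667 0.046     ]] [[0.63349366 0.0817146  0.046     ]
 [0.5246465  0.07986601 0.046     ]]
spool [[ 0.714598   -0.06258889  0.04      ]] [[ 0.71540654 -0.06081075  0.04      ]]
socket [[ 0.70632351 -0.01004392  0.032     ]] [[ 0.7037715  -0.01121795  0.032     ]]
```

View pics/r.png

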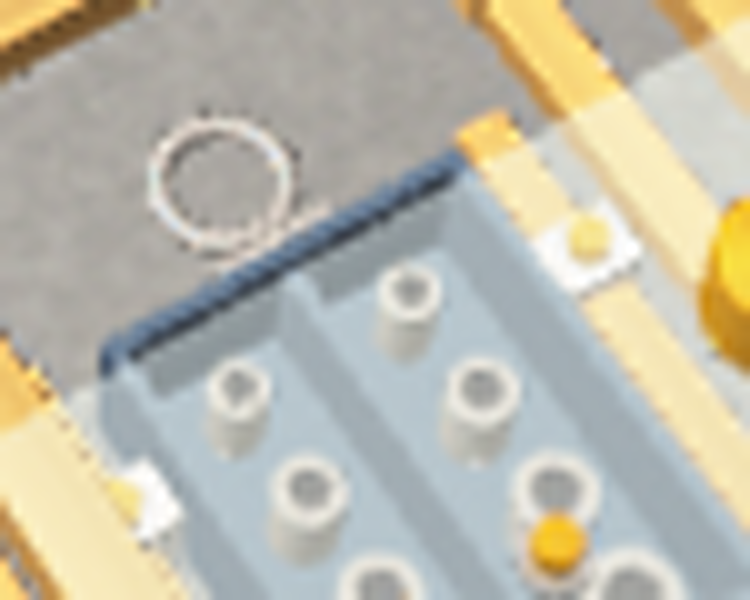

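View pics/r2.png

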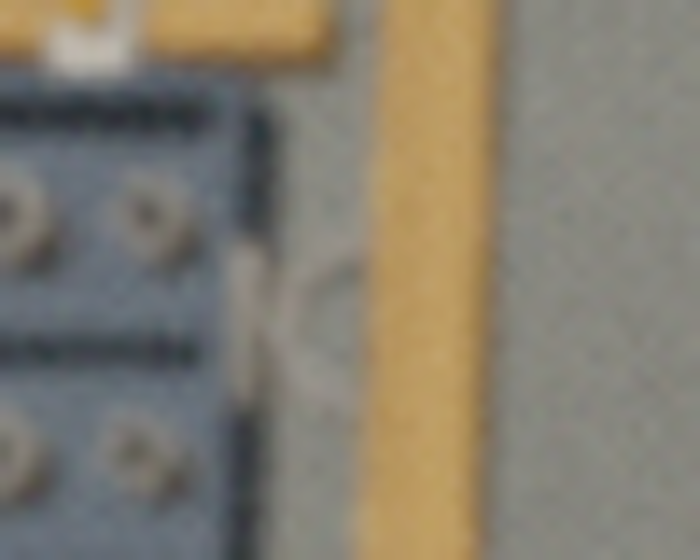

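```bash
sed -i 's/S1(166,228),T2/S1(XX),T2/; s/S1(190,211)/S1(166,228)/; s/S1(XX)/S1(190,211)/' fit.py; cat >> fit.py <<'E'
def draw(c,img,L,col):
    for a,b in L:
        q=proj(c,np.linspace(a,b,12)); 
        for i in range(11): cv2.line(img,tuple(int(v) for v in np.round((q[i]+.5)*K)),tuple(int(v) for v in np.round((q[i+1]+.5)*K)),col,1)
K=5
if 1:
    c=np.array
    def tl(p): 
        X=lambda *a:pose(p,[a])[0]
        return [(X(.065,0,.064),X(.175,0,.064)),(X(.175,0,.064),X(.175,0,.028)),(X(.175,0,.028),X(.165,0,.028))]+[(X(a,b,.076),X(d,e,.076)) for a,b,d,e in[(-.065,-.012,.065,-.012),(.065,-.012,.065,.012),(.065,.012,-.065,.012),(-.065,.012,-.065,-.012)]]
    an=np.linspace(0,2*np.pi,25)
    rg=lambda x,y,r:[((x+r*np.cos(a),y+r*np.sin(a),.036),(x+r*np.cos(b),y+r*np.sin(b),.036)) for a,b in zip(an[:-1],an[1:])]
    for cc,n,boxes in((s,'s',[(225,95,325,205),(265,265,340,325)]),(t,'t',[(260,225,360,265),(165,150,225,195)])):
        im=cv2.resize(cc['image'],None,fx=K,fy=K,interpolation=cv2.INTER_CUBIC)
        draw(cc,im,tl(p),(0,255,0)); draw(cc,im,rg(.5873,.066,.017),(255,0,0))
        for i,b in enumerate(boxes): save(im[b[1]*K:b[3]*K,b[0]*K:b[2]*K],f'f_{n}{i}.png')
E
python3 fit.py
python3 - <<'E'
import cv2,numpy as np
I=[cv2.imread('pics/f_%s.png'%n) for n in('s0','s1','t0','t1')]
W=800;out=np.zeros((560,W+80,3),np.uint8)
out[:550,:500]=I[0]; out[0:200,380:880]=I[2][:200] ; out[200:425,510:810]=I[3]
cv2.imwrite('pics/m1.png',cv2.resize(out,None,fx=.9,fy=.9)); 
E
```

```text
stand [0.5856 0.1709 1.5698 0.1385 0.1047]
[[0.1, -1.4], [0.2, -1.6], [0.1, -0.5], [0.2, -0.5], [-1.2, -1.1], [-1.1, -0.9], [-0.3, -0.4], [-0.4, -0.6]]
tool [ 0.3904 -0.3229  1.6146] [[-0.4, -0.4], [-1.2, -0.2], [0.8, -1.4], [-0.6, -0.4], [-0.8, -1.8], [-1.1, -0.6], [-0.1, -1.0]]
```

View pics/m1.png

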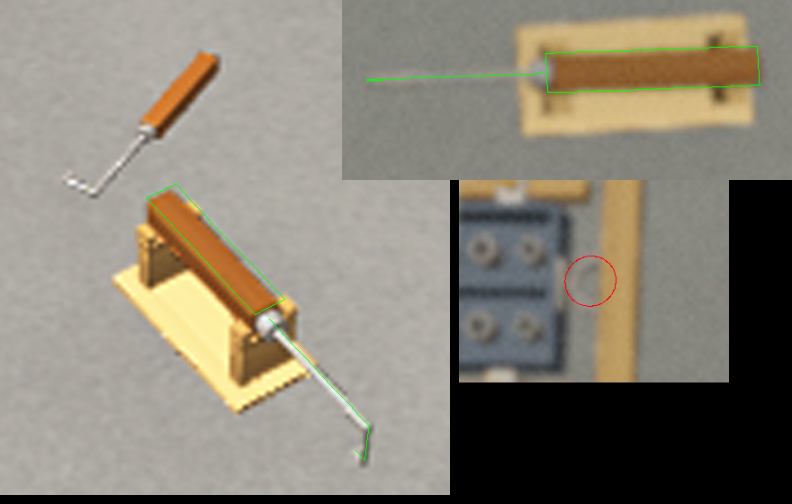

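View pics/f_s1.png

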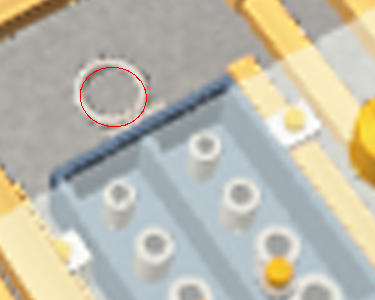

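The larger tool on the rest is confirmed. Handle centre is about (0.390, -0.323), with the hook pointing to +y at a yaw of about 92.5°. The ring is at about (0.587, 0.065).

```bash
cat > go.py <<'E'
import sys; from h import *
from scipy.spatial.transform import Rotation as Rn
# target x y z(mm) handle yaw deg (tool x along it, pointing down)
x,y,z,yaw=map(float,sys.argv[1:5])
s=monitor.sense(); R=Rn.from_rotvec(s['orientation'])
a=np.radians(yaw); Rt=np.array([[np.cos(a),np.sin(a),0],[np.sin(a),-np.cos(a),0],[0,0,-1]])
d=R.as_matrix().T@(np.array([x,y,z])/1e3-s['ee_pos'])*1e3
print('t',round(s['clock'],2),'pos',np.round(s['ee_pos']*1e3,1),'w',round(s['grip_width']*1e3,1),'F',np.round(s['ft_force'],2),'M',np.round(s['ft_torque'],2))
print('shift',np.round(d,2),'turn',np.round((R.inv()*Rn.from_matrix(Rt)).as_rotvec(),4))
E
python3 -m handwheel '[[0,0,0,39,-12.5,-10,0],[0,0,0,39,-12.5,-10,0],[0,0,0,39,-12.5,0,0],[0,0,0,39,-12.5,0,0],[0,0,0,39,-12.5,0,0],[0,0,0,38,-12.5,0,0]]' 60
python3 -m handwheel '[[0,0,-0.15,0,0,0,0],[0,0,-0.15,0,0,0,0],[0,0,-0.15,0,0,0,0],[0,0,-0.15,0,0,0,0],[0,0,-0.15,0,0,0,0],[0,0,-0.15,0,0,0,0],[0,0,-0.15,0,0,0,0],[0,0,-0.15,0,0,0,0]]'
python3 go.py 390.4 -322.9 59 92.5
```

```text
clock: 0.7
ee_pos: [0.3913, -0.3216, 0.265]
orientation: [-3.078, -0.627, 0.0]
ft_force: [-0.5, 0.1, -0.3]
grip_width: 0.0426
clock: 1.5
ee_pos: [0.3903, -0.3229, 0.2649]
orientation: [-2.179, -2.262, 0.0]
ft_force: [0.2, -0.0, 0.5]
grip_width: 0.043
t 1.5 pos [ 390.3 -322.9  264.9] w 43.0 F [ 0.2  -0.    0.52] M [ 0.   -0.01 -0.04]
shift [-1.2000e-01  2.6000e-01  2.0587e+02] turn [-0.0007 -0.0006 -0.0064]
```

```bash
python3 -m handwheel '[[0,0,-0.006,0,0,40,0],[0,0,0,0,0,40,0],[0,0,0,0,0,40,0],[0,0,0,0,0,30,0],[0,0,0,0,0,8,0]]'
python3 - <<'E'
from h import *
s=cap('scene');t=cap('top'); crop(s,215,90,335,210,5,'g1.png'); crop(t,255,190,375,280,5,'g2.png')
E
python3 go.py 390.4 -322.9 59 92.5
```

```text
clock: 2.0
ee_pos: [0.3884, -0.3214, 0.1035]
orientation: [-2.176, -2.257, 0.001]
ft_force: [0.1, 0.8, 0.6]
grip_width: 0.0428
t 2.1 pos [ 389.7 -322.4  106.3] w 43.0 F [-0.79  1.03  1.18] M [ 0.07 -0.    0.05]
shift [-0.59  0.77 47.33] turn [-0.0021 -0.0019 -0.0066]
```

View pics/g1.png

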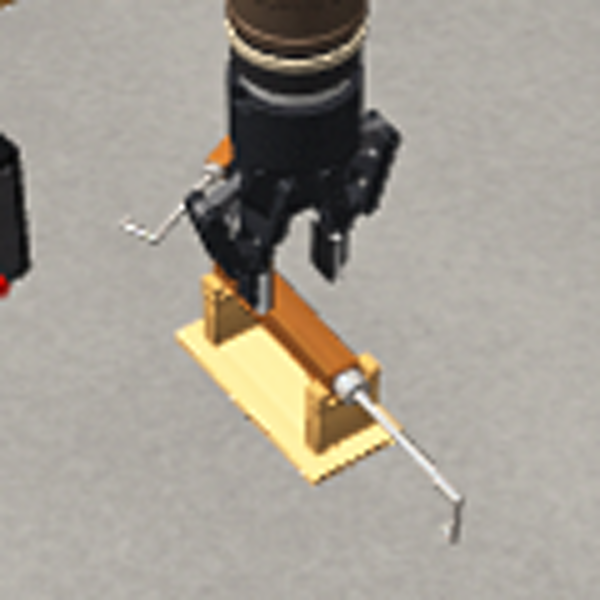

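View pics/g2.png

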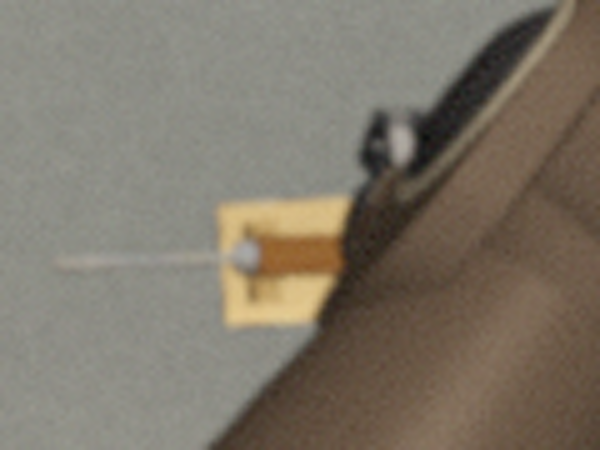

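In g1 the fingers straddle the handle, with pads at (258,290) and (332,265). I'll go down and close.

```bash
python3 -m handwheel '[[0,0,-0.003,0,0.5,15,0],[0,0,0,0,0,16,0],[0,0,0,0,0,12,0],[0,0,0,0,0,4.4,0],[0,0,0,0,0,0,0]]'
python3 go.py 390.4 -322.9 59 92.5
```

```text
clock: 2.6
ee_pos: [0.391, -0.3231, 0.0602]
orientation: [2.177, 2.265, 0.0]
ft_force: [0.1, -0.1, 0.4]
grip_width: 0.042
t 2.6 pos [ 391.  -323.1   60.2] w 42.0 F [ 0.11 -0.11  0.35] M [-0.02 -0.    0.03]
shift [ 0.23 -0.64  1.2 ] turn [ 0.0001  0.     -0.0036]
```

```bash
python3 -m handwheel '[[0,0,0,0,0,1,1],[0,0,0,0,0,0,1],[0,0,0,0,0,0,1],[0,0,0,0,0,0,1],[0,0,0,0,0,0,1]]' 30
python3 go.py 390.4 -322.9 59 92.5
python3 -m handwheel '[[0,0,0,0,0,0,1],[0,0,0,0,0,0,1],[0,0,0,0,0,0,1]]' 110
python3 go.py 390.4 -322.9 59 92.5
```

```text
clock: 3.1
ee_pos: [0.391, -0.3235, 0.0598]
orientation: [2.176, 2.265, -0.001]
ft_force: [-2.8, 0.1, 5.4]
grip_width: 0.0235
t 3.1 pos [ 391.  -323.5   59.8] w 23.5 F [-2.76  0.08  5.44] M [-0.01  0.67  0.24]
shift [ 0.58 -0.56  0.77] turn [ 0.0003  0.0013 -0.0036]
clock: 3.4
ee_pos: [0.391, -0.3235, 0.06]
orientation: [2.175, 2.265, -0.001]
ft_force: [-4.4, -0.2, 6.7]
grip_width: 0.0223
t 3.4 pos [ 391.  -323.5   60. ] w 22.3 F [-4.39 -0.16  6.73] M [0.03 0.73 0.33]
shift [ 0.6  -0.57  1.  ] turn [ 0.0005  0.0014 -0.0034]
```

```bash
python3 -m handwheel '[[0,0,0,0,0,-3,1],[0,0,0,0,0,-10,1],[0,0,0,0,0,-20,1],[0,0,0,0,0,-20,1],[0,0,0,0,0,-10,1],[0,0,0,0,0,0,1],[0,0,0,0,0,0,1]]'
python3 go.py 587.3 -150 88 90
python3 - <<'E'
from h import *
s=cap('scene');t=cap('top'); crop(s,215,70,335,210,4.2,'l1.png'); crop(t,225,190,345,280,5,'l2.png')
E
```

```text
clock: 4.1
ee_pos: [0.3909, -0.3229, 0.1215]
orientation: [-2.176, -2.265, -0.0]
ft_force: [0.2, -0.8, -1.3]
grip_width: 0.0223
t 4.1 pos [ 390.9 -322.9  121.5] w 22.3 F [ 0.22 -0.77 -1.34] M [-0.04  0.   -0.01]
shift [164.91 203.17  33.57] turn [-0.     -0.0002  0.04  ]
```

View pics/l1.png

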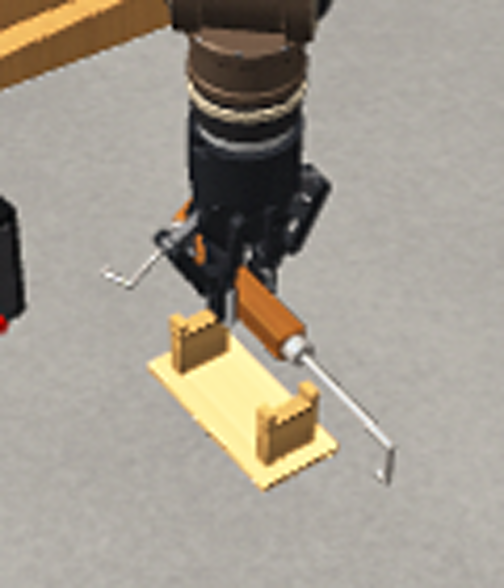

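View pics/l2.png

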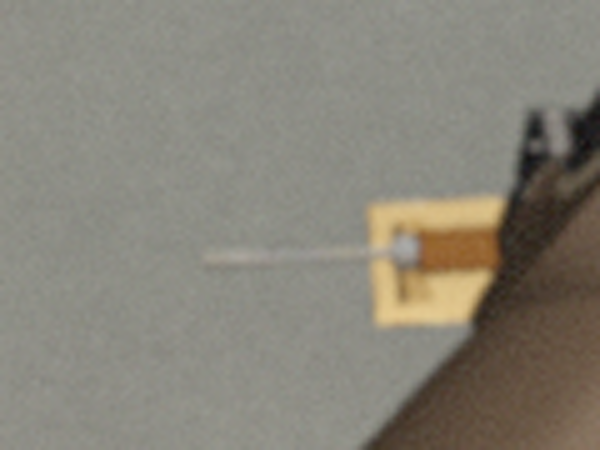

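```bash
python3 - <<'E'
from h import *
s=load('scene');t=load('top')
a=(215+390/4.2-.4,70+446/4.2-.4); b=(225+206/5-.4,190+259/5-.4)
print(tri([(s,a),(t,b)]), onz(s,a,.1255),onz(t,b,.1255))
P=[.3831,-.1481,.1255]
print(a,proj(s,P),b,proj(t,P),'lower',(215+387/4.2-.4,70+480/4.2-.4),proj(s,[.3831,-.1481,.0895]))
E
```

```text
(array([ 0.38269346, -0.15054445,  0.12016817]), np.float64(0.0002456112603028171)) [[ 0.38550015 -0.14687125  0.1255    ]] [[ 0.38266163 -0.15068891  0.1255    ]]
(307.45714285714286, 175.7904761904762) [[307.91837268 175.16145   ]] (265.8, 241.4) [[264.81627583 241.22007349]] lower (306.74285714285713, 183.88571428571427) [[306.96002078 183.43853603]]
```

```bash
python3 -m handwheel '[[0,0,0.04,0,0,0,1],[0,0,0,28,32,0,1],[0,0,0,28,32,0,1],[0,0,0,28,32,0,1],[0,0,0,29,33,6,1],[0,0,0,29,33,16,1],[0,0,0,30,32,15,1],[0,0,0,0,0,0,1]]'
python3 -m handwheel '[[0,0,0,0,0,0,1],[0,0,0,0,0,0,1]]'
python3 go.py 586.3 -150 84 90
python3 - <<'E'
from h import *
s=cap('scene');t=cap('top'); crop(s,235,215,345,305,6,'m2.png'); crop(t,165,140,265,210,7,'m3.png')
E
```

```text
clock: 5.0
ee_pos: [0.5865, -0.147, 0.081]
orientation: [-2.213, -2.224, 0.001]
ft_force: [0.2, -0.3, -2.7]
grip_width: 0.0226
clock: 5.2
ee_pos: [0.5841, -0.1514, 0.0845]
orientation: [-2.221, -2.22, 0.001]
ft_force: [0.1, -0.4, -1.8]
grip_width: 0.0224
t 5.2 pos [ 584.1 -151.4   84.5] w 22.4 F [ 0.06 -0.4  -1.84] M [-0.06  0.    0.07]
shift [1.41 2.15 0.48] turn [-0.0013  0.     -0.0005]
```

View pics/m2.png

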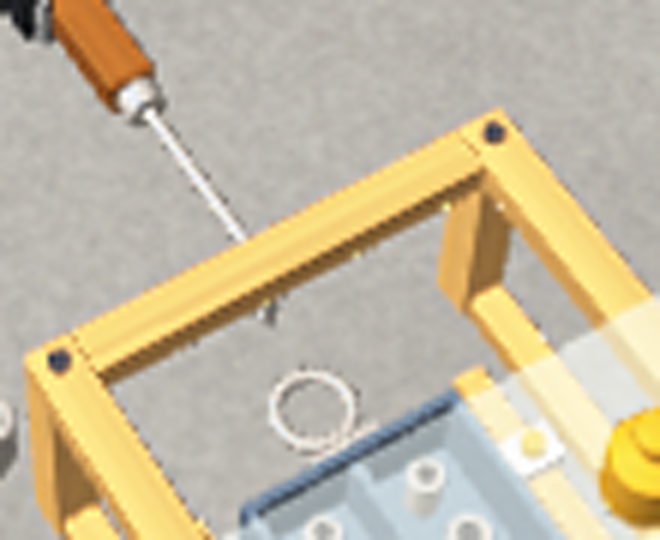

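View pics/m3.png

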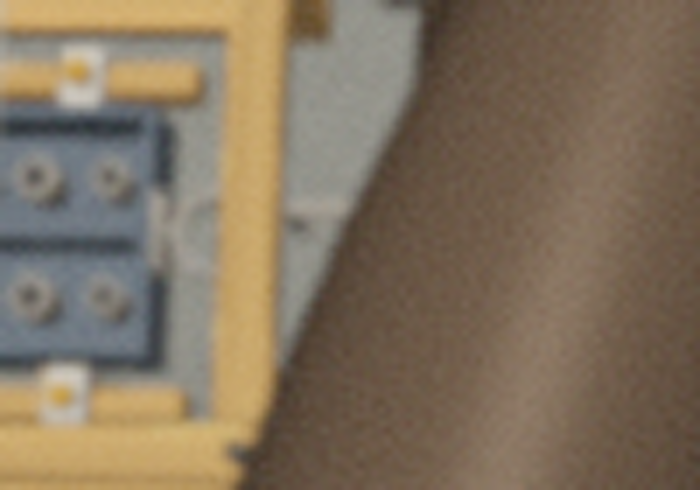

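In m2 the hook tip is just inside the front bar at (268,312), and the ring is centred at (313,410). I'll move in over the ring.

```bash
python3 -m handwheel '[[0,0,0,10,2,0,1],[0,0,0,12,0,0,1],[0,0,0,12,0,0,1],[0,0,0,10,0,0,1],[0,0,0,1,0,0,1],[0,0,0,0,0,0,1],[0,0,0,0,0,0,1]]'
python3 go.py 586.3 -105.5 84 90
cat > hov.py <<'E'
import sys; from h import *
s=cap('scene'); st=monitor.sense(); p=st['ee_pos']
# predicted bend lower + ring overlay
K=8; x0,y0,x1,y1=255,235,335,305
im=cv2.resize(np.array(s['image']),None,fx=K,fy=K,interpolation=cv2.INTER_CUBIC)
q=proj(s,[p+[0,.175,.004],p+[0,.175,-.032],p+[0,.165,-.032]])
print(q)
for i in range(2): cv2.line(im,tuple(int(v) for v in (q[i]+.5)*K),tuple(int(v) for v in (q[i+1]+.5)*K),(0,255,0),1)
save(im[y0*K:y1*K,x0*K:x1*K],sys.argv[1])
E
python3 hov.py h1.png
```

```text
clock: 6.0
ee_pos: [0.587, -0.106, 0.0849]
orientation: [2.221, 2.221, -0.0]
ft_force: [0.1, -0.5, -1.7]
grip_width: 0.0225
t 6.0 pos [ 587.  -106.    84.9] w 22.5 F [ 0.05 -0.54 -1.7 ] M [-0.05  0.02  0.01]
shift [ 0.51 -0.66  0.92] turn [0.0001 0.0002 0.0002]
[[288.6864012  274.47018364]
 [288.05880313 281.40351295]
 [285.90467059 278.39432819]]
```

View pics/h1.png

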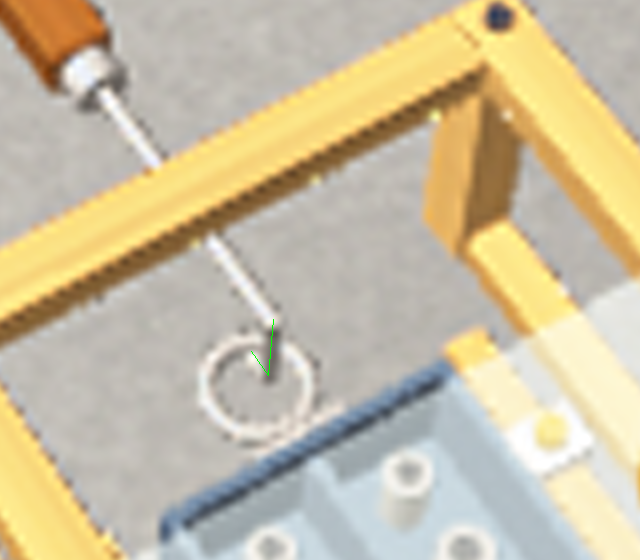

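In h1 the bend at (270,375) projects to about 5 mm tray-ward of the ring centre (255,388), and under 1 mm off sideways. That is the insertion point I wanted, so I'll go down.

```bash
python3 -m handwheel '[[0,0,0,0,0,4,1],[0,0,0,0,0,5,1],[0,0,0,0,0,5,1],[0,0,0,0,0,3,1],[0,0,0,0,0,0,1]]'
python3 go.py 586.3 -105.5 53 90
python3 -m handwheel '[[0,0,0,0,0,5,1],[0,0,0,0,0,5,1],[0,0,0,0,0,4,1],[0,0,0,0,0,0,1],[0,0,0,0,0,0,1]]'
python3 go.py 586.3 -105.5 53 90
python3 hov.py h2.png
```

```text
clock: 6.55
ee_pos: [0.5864, -0.106, 0.067]
orientation: [-2.221, -2.22, 0.001]
ft_force: [0.3, -0.3, -1.9]
grip_width: 0.0224
t 6.55 pos [ 586.4 -106.    67. ] w 22.4 F [ 0.27 -0.34 -1.9 ] M [-0.02 -0.02 -0.  ]
shift [ 0.51 -0.08 14.01] turn [-0.0014 -0.0002 -0.0002]
clock: 7.05
ee_pos: [0.5868, -0.106, 0.0537]
orientation: [-2.221, -2.221, 0.0]
ft_force: [-0.4, -0.1, -1.9]
grip_width: 0.0224
t 7.05 pos [ 586.8 -106.    53.7] w 22.4 F [-0.38 -0.1  -1.87] M [-0.04 -0.01 -0.04]
shift [ 0.5  -0.51  0.74] turn [-0.0003 -0.      0.    ]
[[288.16433126 280.49744836]
 [287.56107766 287.15228074]
 [285.45176244 284.17893536]]
```

View pics/h2.png

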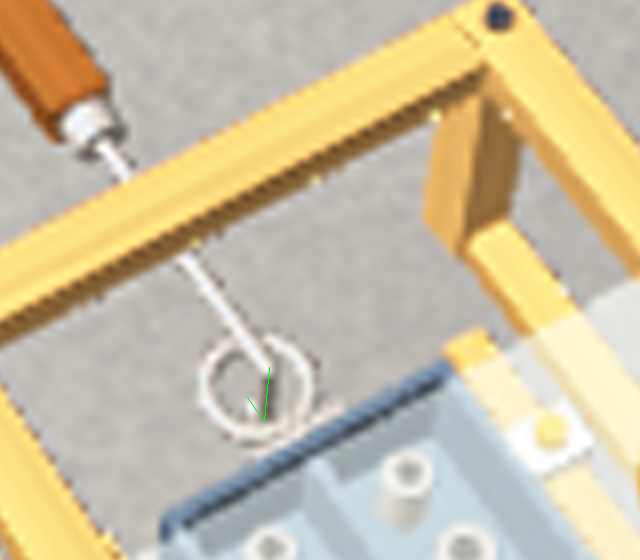

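```bash
python3 -m handwheel '[[0,0,0,-3,0,0,1],[0,0,0,-4,0,0,1],[0,0,0,-4,0,0,1],[0,0,0,-1,0,0,1],[0,0,0,0,0,0,1]]'
python3 -m handwheel '[[0,0,0,-1,0,0,1],[0,0,0,-1,0,0,1],[0,0,0,-1,0,0,1]]'
python3 -m handwheel '[[0,0,0,-1,0,0,1],[0,0,0,-1,0,0,1],[0,0,0,-1,0,0,1]]'
python3 -m handwheel '[[0,0,0,-1,0,0,1],[0,0,0,-1,0,0,1],[0,0,0,-1,0,0,1]]'
python3 go.py 586.3 -225 53 90
```

```text
clock: 7.6
ee_pos: [0.5869, -0.1184, 0.0539]
orientation: [2.222, 2.221, 0.0]
ft_force: [-0.1, -0.3, -1.3]
grip_width: 0.0224
clock: 7.9
ee_pos: [0.5869, -0.121, 0.0539]
orientation: [-2.221, -2.222, 0.0]
ft_force: [1.3, -0.4, -1.7]
grip_width: 0.0223
clock: 8.2
ee_pos: [0.5869, -0.1233, 0.0538]
orientation: [-2.22, -2.221, -0.002]
ft_force: [0.8, 3.5, -1.2]
grip_width: 0.0222
clock: 8.5
ee_pos: [0.5868, -0.1268, 0.0538]
orientation: [-2.221, -2.221, -0.0]
ft_force: [-0.1, 3.2, -2.4]
grip_width: 0.0228
t 8.5 pos [ 586.8 -126.8   53.8] w 22.8 F [-0.06  3.17 -2.36] M [ 0.71  0.01 -0.06]
shift [-98.23  -0.58   0.77] turn [-0.0002 -0.0005  0.0004]
```

Contact came at y ≈ -0.122, with a drag of about 3.5 N. I'll draw it out and check the force after each short call.

```bash
cat > g.py <<'E'
import sys; from h import *
s=monitor.sense(); F=s['ft_force']; p=s['ee_pos']*1e3
print(round(s['clock'],2),np.round(p,1),np.round(F,1),round(s['ft_torque'][0],2))
sys.exit(1 if F[1]>float(sys.argv[1]) else 0)
E
G="python3 g.py 7"
python3 -m handwheel '[[0,0,0,-2,0,0,1],[0,0,0,-2,0,0,1],[0,0,0,-2,0,0,1],[0,0,0,-2,0,0,1]]' >/dev/null; $G || exit
python3 -m handwheel '[[0,0,0,-2,0,0,1],[0,0,0,-2,0,0,1],[0,0,0,-2,0,0,1],[0,0,0,-2,0,0,1]]' >/dev/null; $G || exit
python3 -m handwheel '[[0,0,0,-2,0,0,1],[0,0,0,-2,0,0,1],[0,0,0,-2,0,0,1],[0,0,0,-2,0,0,1]]' >/dev/null; $G || exit
python3 -m handwheel '[[0,0,0,-2,0,0,1],[0,0,0,-2,0,0,1],[0,0,0,-2,0,0,1],[0,0,0,-2,0,0,1]]' >/dev/null; $G || exit
python3 -m handwheel '[[0,0,0,-2,0,0,1],[0,0,0,-2,0,0,1],[0,0,0,-2,0,0,1],[0,0,0,-2,0,0,1]]' >/dev/null; $G || exit
python3 -m handwheel '[[0,0,0,-2,0,0,1],[0,0,0,-2,0,0,1],[0,0,0,-2,0,0,1],[0,0,0,-2,0,0,1]]' >/dev/null; $G
```

```text
8.9 [ 586.9 -135.2   53.9] [-0.5  4.5 -1.5] 0.72
9.3 [ 586.9 -143.2   53.9] [-0.9  4.2 -2.8] 0.74
9.7 [ 586.9 -151.1   53.9] [-0.   3.8 -1.6] 0.66
10.1 [ 586.9 -159.2   53.9] [-0.3  4.  -2.5] 0.69
10.5 [ 586.9 -167.2   53.9] [-0.1  2.6 -2.7] 0.73
10.9 [ 586.9 -175.2   53.8] [-0.2  4.5 -2.6] 0.71
```

```bash
python3 - <<'E'
from h import *
s=cap('scene'); crop(s,215,200,345,310,5.5,'d1.png')
E
G="python3 g.py 7"
python3 -m handwheel '[[0,0,0,-1,0,0,1],[0,0,0,-1,0,0,1],[0,0,0,-1,0,0,1],[0,0,0,-1,0,0,1]]' >/dev/null; $G || exit
python3 -m handwheel '[[0,0,0,-1,0,0,1],[0,0,0,-1,0,0,1],[0,0,0,-1,0,0,1]]' >/dev/null; $G
```

```text
11.35 [ 586.9 -179.    53.9] [ 0.3  3.9 -2.5] 0.72
11.65 [ 586.9 -182.1   53.9] [ 0.2  4.  -2.2] 0.73
```

View pics/d1.png

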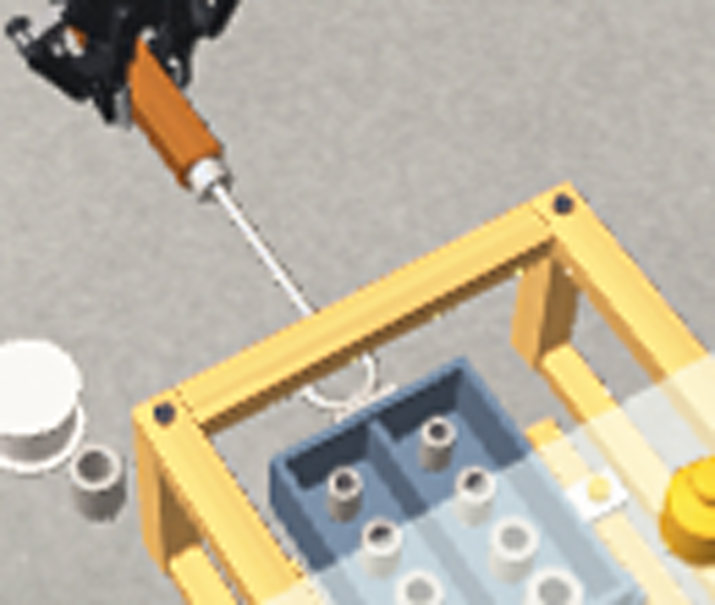

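The tray follows the hook: in d1 the ring is under the bar at (345,385). Now I'll go slower to feel for the stop.

```bash
G="python3 g.py 6.5"
python3 -m handwheel '[[0,0,0,-0.6,0,0,1],[0,0,0,-0.6,0,0,1],[0,0,0,-0.6,0,0,1]]' >/dev/null; $G || exit
python3 -m handwheel '[[0,0,0,-0.6,0,0,1],[0,0,0,-0.6,0,0,1],[0,0,0,-0.6,0,0,1]]' >/dev/null; $G || exit
python3 -m handwheel '[[0,0,0,-0.6,0,0,1],[0,0,0,-0.6,0,0,1],[0,0,0,-0.6,0,0,1]]' >/dev/null; $G || exit
python3 -m handwheel '[[0,0,0,-0.6,0,0,1],[0,0,0,-0.6,0,0,1],[0,0,0,-0.6,0,0,1]]' >/dev/null; $G || exit
python3 -m handwheel '[[0,0,0,-0.6,0,0,1],[0,0,0,-0.6,0,0,1],[0,0,0,-0.6,0,0,1]]' >/dev/null; $G || exit
python3 -m handwheel '[[0,0,0,-0.6,0,0,1],[0,0,0,-0.6,0,0,1],[0,0,0,-0.6,0,0,1]]' >/dev/null; $G || exit
python3 -m handwheel '[[0,0,0,-0.6,0,0,1],[0,0,0,-0.6,0,0,1],[0,0,0,-0.6,0,0,1]]' >/dev/null; $G || exit
python3 -m handwheel '[[0,0,0,-0.6,0,0,1],[0,0,0,-0.6,0,0,1],[0,0,0,-0.6,0,0,1]]' >/dev/null; $G || exit
python3 -m handwheel '[[0,0,0,-0.6,0,0,1],[0,0,0,-0.6,0,0,1],[0,0,0,-0.6,0,0,1]]' >/dev/null; $G || exit
python3 -m handwheel '[[0,0,0,-0.6,0,0,1],[0,0,0,-0.6,0,0,1],[0,0,0,-0.6,0,0,1]]' >/dev/null; $G || exit
python3 -m handwheel '[[0,0,0,-0.6,0,0,1],[0,0,0,-0.6,0,0,1],[0,0,0,-0.6,0,0,1]]' >/dev/null; $G || exit
python3 -m handwheel '[[0,0,0,-0.6,0,0,1],[0,0,0,-0.6,0,0,1],[0,0,0,-0.6,0,0,1]]' >/dev/null; $G
```

```text
11.95 [ 586.9 -183.9   53.9] [ 0.1  3.2 -1.9] 0.75
12.25 [ 586.9 -185.7   53.9] [ 0.5  3.9 -2.1] 0.69
12.55 [ 586.9 -187.5   53.9] [ 0.5  4.6 -2. ] 0.68
12.85 [ 586.9 -189.2   53.9] [-0.4  3.7 -1.7] 0.69
13.15 [ 586.9 -191.1   53.9] [-0.2  3.2 -1.3] 0.74
13.45 [ 586.9 -192.8   53.9] [ 0.1  3.9 -2.8] 0.76
13.75 [ 586.9 -194.7   53.9] [ 1.   4.3 -2.4] 0.74
14.05 [ 586.9 -196.5   53.9] [-0.6  3.1 -2.5] 0.73
14.35 [ 586.9 -198.2   53.9] [ 0.5  3.6 -2.6] 0.75
14.65 [ 586.9 -200.    53.9] [-0.2  3.6 -2.6] 0.8
14.95 [ 586.8 -201.8   53.9] [ 0.3  4.  -1.8] 0.82
15.25 [ 586.9 -202.8   53.7] [-0.3  8.6 -2.5] 1.61
```

```bash
python3 -m handwheel '[[0,0,0,0,0,0,1]]'; python3 g.py 0; python3 -m handwheel '[[0,0,0,-0.3,0,0,1]]' >/dev/null; python3 g.py 0
```

```text
clock: 15.35
ee_pos: [0.5869, -0.2028, 0.0536]
orientation: [-2.22, -2.221, -0.002]
ft_force: [0.3, 8.4, -3.2]
grip_width: 0.0226
15.35 [ 586.9 -202.8   53.6] [ 0.3  8.4 -3.2] 1.34
15.45 [ 586.9 -202.8   53.6] [ 0.5  8.2 -3.1] 1.68
```

```bash
python3 -m handwheel '[[0,0,0,-0.4,0,0,1]]' >/dev/null; python3 g.py 0;python3 -m handwheel '[[0,0,0,-0.4,0,0,1]]' >/dev/null; python3 g.py 0
```

```text
15.55 [ 587.  -202.9   53.6] [ 0.6  9.9 -3.1] 1.86
15.65 [ 587.  -203.1   53.5] [ 1.3 10.5 -3.7] 2.04
```

```bash
python3 -m handwheel '[[0,0,0,-0.3,0,0.5,1]]' >/dev/null; python3 g.py 0;python3 -m handwheel '[[0,0,0,-0.3,0,0.5,1]]' >/dev/null; python3 g.py 0
```

```text
15.75 [ 587.1 -203.2   53.1] [ 1.1 11.9 -3. ] 2.19
15.85 [ 587.1 -203.2   52.6] [ 1.2 12.1 -1.9] 2.43
```

```bash
python3 -m handwheel '[[0,0,0,-0.3,0,0,1],[0,0,0,0,0,0,1]]'>/dev/null; python3 g.py 0; python3 -m handwheel '[[0,0,0,0,0,0,1],[0,0,0,0,0,0,1],[0,0,0,0,0,0,1]]'>/dev/null; python3 g.py 0; python3 -m handwheel '[[0,0,0,0,0,0,1],[0,0,0,0,0,0,1],[0,0,0,0,0,0,1]]'>/dev/null; python3 g.py 0
python3 - <<'E'
from h import *
s=cap('scene');t=cap('top'); crop(s,215,180,345,330,4,'e1.png'); crop(t,85,105,225,225,5.5,'e2.png')
E
```

```text
16.05 [ 587.2 -203.3   52.6] [ 0.2 12.2 -2.9] 2.5
16.35 [ 587.2 -203.3   52.7] [ 1.2 11.3 -2.4] 2.51
16.65 [ 587.2 -203.3   52.6] [ 1.4 11.6 -2.4] 2.49
```

View pics/e1.png

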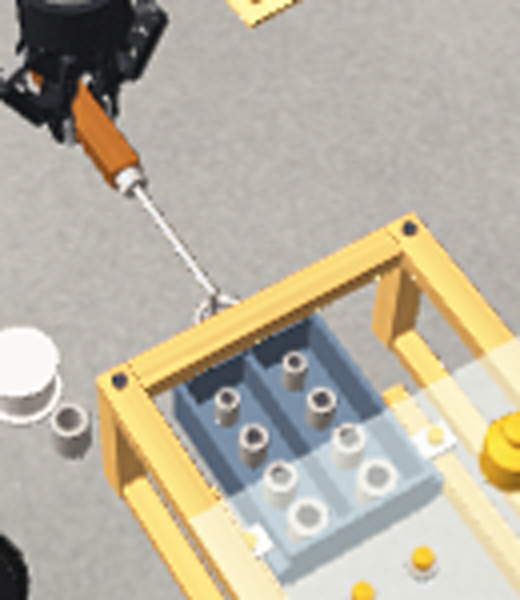

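View pics/e2.png

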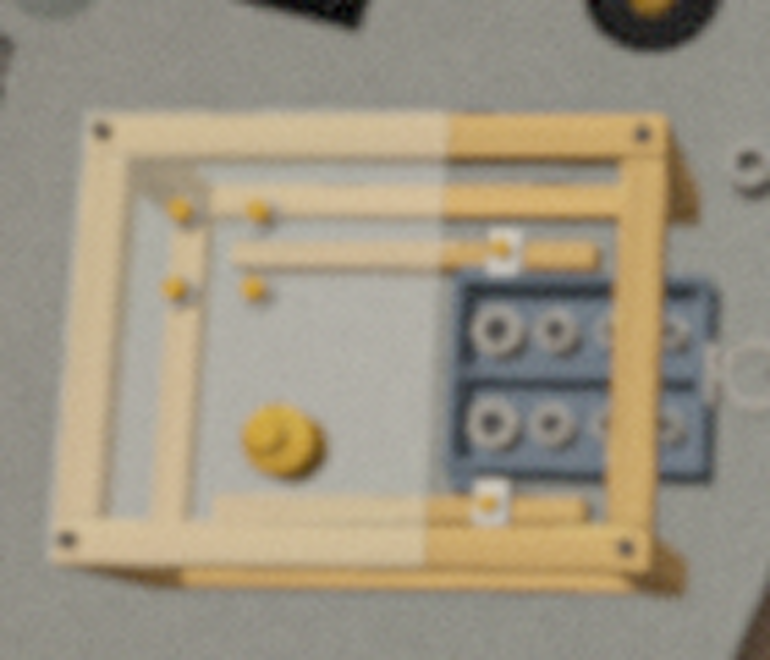

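```bash
python3 - <<'E'
from h import *
s=load('scene');t=load('top'); a=s['image'][275:335,255:335]; b=t['image'][140:200,160:220]
im=lambda a:cv2.resize(a,None,fx=9,fy=9,interpolation=cv2.INTER_CUBIC)
save(im(a),'p1.png'); save(im(b),'p2.png')
E
```

```text
(no output)
```

View pics/p1.png

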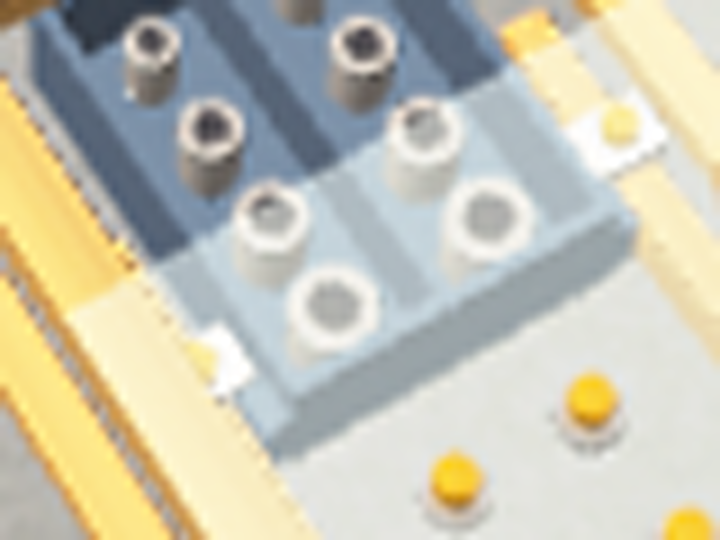

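View pics/p2.png

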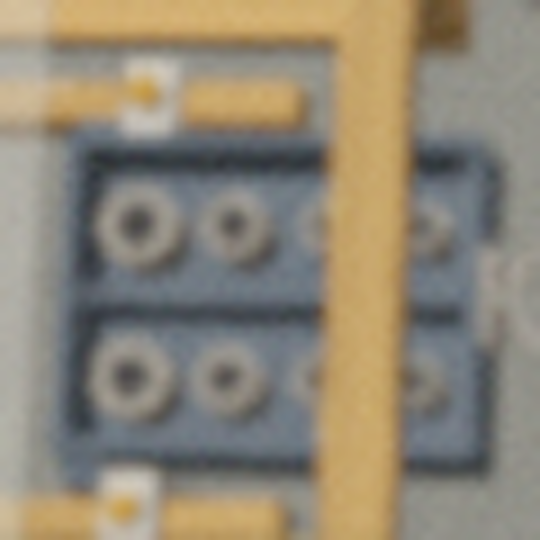

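```bash
python3 - <<'E'
from h import *
s=load('scene');t=load('top')
P1=lambda u,v:(255+u/9-.44,275+v/9-.44); P2=lambda u,v:(160+u/9-.44,140+v/9-.44)
def yaw(a): d=a[0]-a[1]; return np.round(a*1e3,1).tolist(),np.degrees(np.arctan2(d[1],d[0]))
print('tray rear scene',yaw(onz(s,[P1(293,398),P1(628,214)],.046)))
print('tray rear top',yaw(onz(t,[P2(72,130),P2(62,470)],.046)))
print('tray front top',yaw(onz(t,[P2(497,165),P2(486,468)],.046)))
for z in(.04,.05,.06): 
  print(z,'blk knobs top',yaw(onz(t,[P2(148,94),P2(123,509)],z)),'left edges',yaw(onz(t,[P2(122,98),P2(97,515)],z)))
  print('blk knobs scene',yaw(onz(s,[P1(204,362),P1(619,122)],z)))
# initial
s0=None
E
```

```text
tray rear scene ([[642.0, 149.5, 46.0], [533.4, 152.1, 46.0]], np.float64(-1.3778213908938364))
tray rear top ([[639.0, 144.6, 46.0], [525.1, 141.8, 46.0]], np.float64(1.4009156036706811))
tray front top ([[627.7, 2.8, 46.0], [527.0, 3.1, 46.0]], np.float64(-0.1788586909490105))
0.04 blk knobs top ([[653.0, 121.3, 40.0], [513.4, 122.7, 40.0]], np.float64(-0.5442226578607012)) left edges ([[651.7, 130.0, 40.0], [511.3, 131.2, 40.0]], np.float64(-0.4598775923845291))
blk knobs scene ([[655.4, 126.2, 40.0], [516.7, 125.7, 40.0]], np.float64(0.21020529679183964))
0.05 blk knobs top ([[650.3, 118.7, 50.0], [511.9, 120.1, 50.0]], np.float64(-0.5442226578607001)) left edges ([[648.9, 127.4, 50.0], [509.8, 128.5, 50.0]], np.float64(-0.45987759238450343))
blk knobs scene ([[658.0, 129.9, 50.0], [520.6, 129.4, 50.0]], np.float64(0.2102052967918557))
0.06 blk knobs top ([[647.5, 116.2, 60.0], [510.4, 117.5, 60.0]], np.float64(-0.544222657860699)) left edges ([[646.1, 124.7, 60.0], [508.4, 125.8, 60.0]], np.float64(-0.4598775923845234))
blk knobs scene ([[660.6, 133.5, 60.0], [524.5, 133.0, 60.0]], np.float64(0.21020529679187167))
```

```bash
python3 -m handwheel '[[0,0,0,-0.4,0,0.2,1]]'>/dev/null; python3 g.py 0;python3 -m handwheel '[[0,0,0,-0.4,0,0.2,1]]'>/dev/null; python3 g.py 0; python3 -m handwheel '[[0,0,0,0,0,0,1],[0,0,0,0,0,0,1],[0,0,0,0,0,0,1]]'>/dev/null; python3 g.py 0; python3 -m handwheel '[[0,0,0,0,0,0,1],[0,0,0,0,0,0,1],[0,0,0,0,0,0,1]]'; python3 g.py 0
```

```text
16.85 [ 587.3 -203.4   52.5] [ 2.  14.2 -1.3] 2.84
16.95 [ 587.3 -203.5   52.2] [ 1.7 15.7 -2.9] 3.11
17.25 [ 587.3 -203.5   52.3] [ 1.3 14.3 -2.9] 2.97
clock: 17.55
ee_pos: [0.5873, -0.2035, 0.0522]
orientation: [-2.217, -2.22, -0.008]
ft_force: [2.2, 14.7, -2.5]
grip_width: 0.0222
17.55 [ 587.3 -203.5   52.2] [ 2.2 14.7 -2.5] 2.94
```

Seated firmly: about 15 N held, with almost no further movement. Now I'll unhook.

```bash
python3 -m handwheel '[[0,0,0,1,0,0,1],[0,0,0,1,0,0,1],[0,0,0,1,0,-0.5,1],[0,0,0,1,0,-0.5,1]]'>/dev/null; python3 g.py 0; python3 -m handwheel '[[0,0,0,2,0,0,1],[0,0,0,2,0,0,1],[0,0,0,2,0,0,1],[0,0,0,2,0,0,1],[0,0,0,2,0,0,1],[0,0,0,0,0,0,1]]'>/dev/null; python3 g.py 0; python3 go.py 586.9 -189.5 54 90
```

```text
17.95 [ 587.3 -202.7   53.8] [ 0.2  0.7 -1.3] 0.41
18.55 [ 586.9 -192.2   53.5] [-0.9  0.4 -2.3] -0.05
t 18.55 pos [ 586.9 -192.2   53.5] w 22.1 F [-0.86  0.43 -2.31] M [-0.05  0.03  0.02]
shift [ 2.71  0.02 -0.51] turn [-0.0001  0.0001  0.0003]
```

```bash
python3 -m handwheel '[[0,0,0,2,0,0,1],[0,0,0,2,0,0,1],[0,0,0,0,0,0,1],[0,0,0,0,0,0,1]]'>/dev/null; python3 g.py 0
python3 - <<'E'
from h import *
s=cap('scene'); crop(s,225,200,325,290,7,'u1.png')
E
```

```text
18.95 [ 586.9 -188.4   53.5] [-0.5  0.8 -2. ] -0.05
```

View pics/u1.png

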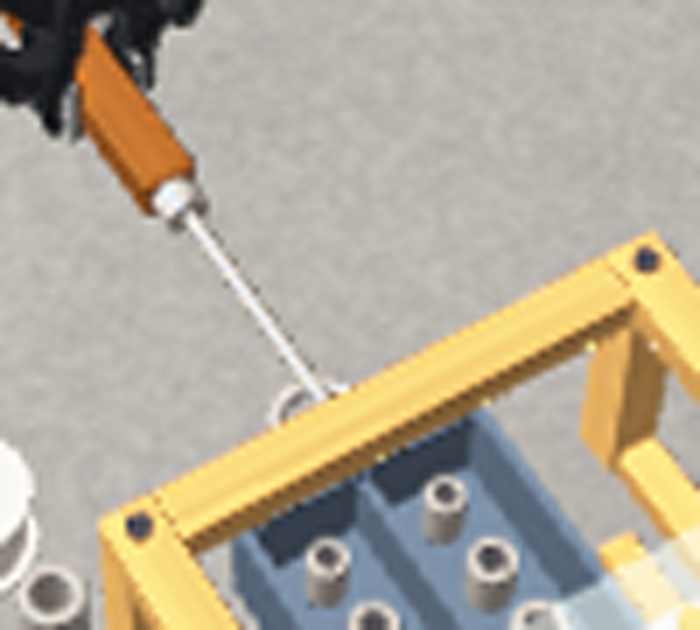

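```bash
python3 -m handwheel '[[0,0,0,0,0,-4,1],[0,0,0,0,0,-4,1],[0,0,0,0,0,-4,1]]'>/dev/null; python3 g.py 5 ; python3 -m handwheel '[[0,0,0,0,0,-4,1],[0,0,0,0,0,-4,1],[0,0,0,0,0,-4,1]]'>/dev/null; python3 g.py 5; python3 -m handwheel '[[0,0,0,0,0,-10,1],[0,0,0,0,0,-15,1],[0,0,0,0,0,-20,1],[0,0,0,0,0,-5,1],[0,0,0,0,0,0,1]]'>/dev/null; python3 go.py 391 -323.5 121 92.7
python3 - <<'E'
from h import *
s=cap('scene'); crop(s,225,190,325,290,6,'u2.png')
E
```

```text
19.3 [ 587.1 -188.5   66.1] [ 1.   0.1 -0.8] -0.05
19.6 [ 587.  -188.4   78. ] [-0.7 -0.4 -1.3] -0.04
t 20.1 pos [ 587.6 -188.6  128.8] w 22.4 F [ 0.21 -0.38 -0.79] M [-0.05 -0.04  0.01]
shift [-134.89 -196.65    7.39] turn [ 0.0023  0.0007 -0.0472]
```

View pics/u2.png

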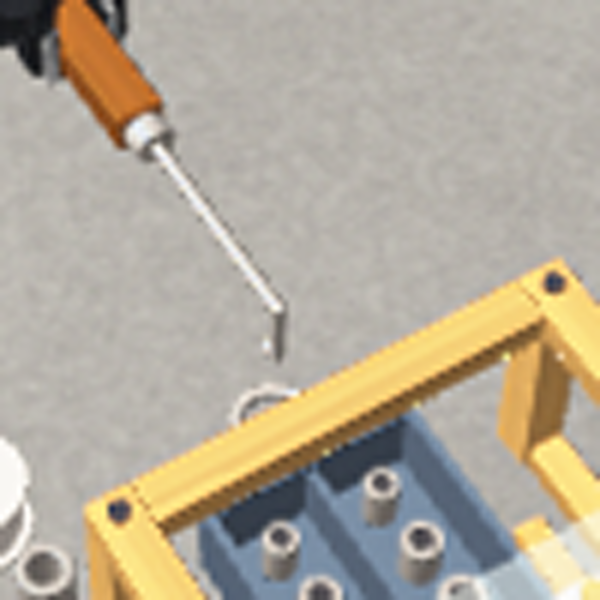

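```bash
python3 -m handwheel '[[0,0,0,-20,-28,0,1],[0,0,0,-23,-34,0,1],[0,0,0,-23,-34,0,1],[0,0,0,-23,-34,0,1],[0,0,0,-23,-34,0,1],[0,0,0,-23,-33,0,1],[0,0,-0.047,0,0,0,1],[0,0,0,0,0,0,1]]'>/dev/null; python3 -m handwheel '[[0,0,0,0,0,0,1],[0,0,0,0,0,0,1]]'>/dev/null;  python3 go.py 391 -323.5 121 92.7
python3 - <<'E'
from h import *
s=cap('scene');t=cap('top'); crop(s,215,70,335,210,4.2,'b1.png'); crop(t,225,190,345,280,5,'b2.png')
E
```

```text
t 21.15 pos [ 390.3 -322.9  127. ] w 22.3 F [-0.23 -1.09 -2.05] M [-0.01  0.01  0.02]
shift [-0.63  0.66  6.03] turn [-0.0005 -0.0006  0.0003]
```

View pics/b1.png

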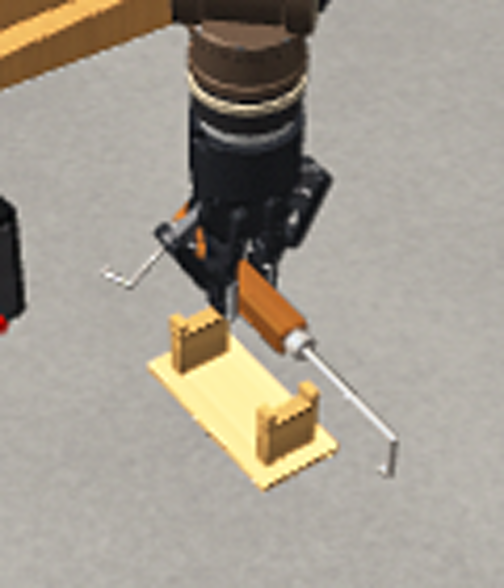

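View pics/b2.png

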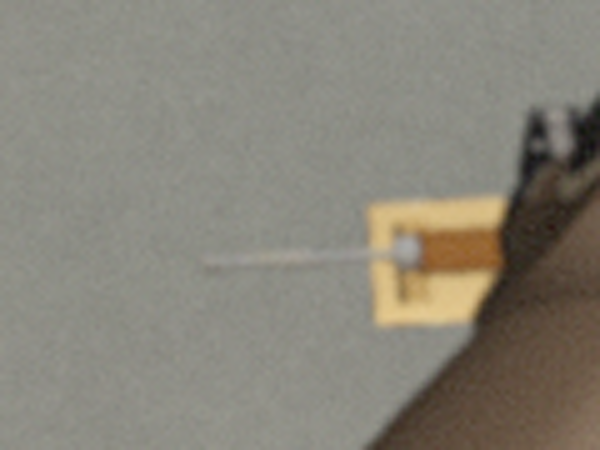

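```bash
python3 -m handwheel '[[0,0,0,-0.5,0.6,-0,1],[0,0,0,0,0,15,1],[0,0,0,0,0,20,1],[0,0,0,0,0,12,1],[0,0,0,0,0,0,1],[0,0,0,0,0,0,1]]'>/dev/null; python3 go.py 391 -323.5 60 92.7; python3 - <<'E'
from h import *
s=cap('scene');crop(s,215,90,335,210,5,'b3.png')
E
```

```text
t 21.85 pos [ 390.7 -323.8   80.7] w 22.2 F [-0.04 -0.96 -1.1 ] M [-0.02 -0.01 -0.01]
shift [ 0.29  0.34 20.69] turn [-0.0002 -0.0002  0.0001]
```

View pics/b3.png

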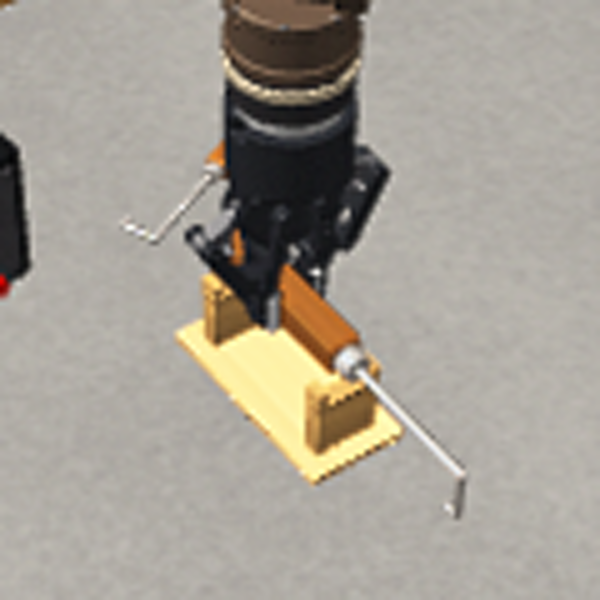

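```bash
python3 -m handwheel '[[0,0,0,0,0.3,6,1],[0,0,0,0,0,6,1],[0,0,0,0,0,4,1],[0,0,0,0,0,2,1],[0,0,0,0,0,0,1]]'>/dev/null; python3 g.py 9;  python3 -m handwheel '[[0,0,0,0,0,1,1],[0,0,0,0,0,0,1]]'>/dev/null; python3 g.py 9; python3 -m handwheel '[[0,0,0,0,0,0.7,1],[0,0,0,0,0,0,1]]'>/dev/null; python3 g.py 9
```

```text
22.4 [ 390.6 -323.7   62. ] [-0.2 -0.  -2.4] -0.03
22.6 [ 390.9 -323.9   61.6] [-0.4 -0.9 -1.9] -0.02
22.8 [ 390.9 -323.9   60.8] [-0.3 -0.  -2. ] -0.02
```

```bash
python3 -m handwheel '[[0,0,0,0,0,0.7,1],[0,0,0,0,0,0,1]]'>/dev/null; python3 g.py 9;  python3 -m handwheel '[[0,0,0,0,0,0.5,1],[0,0,0,0,0,0,1]]'>/dev/null; python3 g.py 9
```

```text
23.0 [ 390.8 -323.9   60.1] [-0.2 -0.3 -1.7] -0.04
23.2 [ 390.9 -323.9   60. ] [-1.2  1.4  3.8] 0.23
```

```bash
python3 -m handwheel '[[0,0,0,0,0,0,1],[0,0,0,0,0,0,1],[0,0,0,0,0,0,1]]' 20 >/dev/null; python3 g.py 9;  python3 -m handwheel '[[0,0,0,0,0,0,0.4],[0,0,0,0,0,0,0.2],[0,0,0,0,0,0,0],[0,0,0,0,0,0,0],[0,0,0,0,0,0,0]]'; python3 -m handwheel '[[0,0,0,0,0,-5,0],[0,0,0,0,0,-15,0],[0,0,0,0,0,-25,0],[0,0,0,0,0,-40,0],[0,0,0,0,0,-40,0],[0,0,0,0,0,-40,0],[0,0,0,0,0,0,0]]'; python3 -m handwheel '[[0,0,0,-45,0,0,0],[0,0,0,-45,0,0,0],[0,0,0,-45,0,0,0],[0,0,0,-45,0,0,0],[0,0,0,0,0,0,0],[0,0,0,0,0,0,0]]'
python3 - <<'E'
from h import *
s=cap('scene');t=cap('top');save(s['image'],'z1.png');crop(t,80,75,360,285,2.8,'z2.png'); crop(s,225,95,325,205,5,'z3.png')
E
```

```text
23.5 [ 390.9 -323.9   60. ] [-3.2  2.1  5.6] 0.25
clock: 24.0
ee_pos: [0.3908, -0.3238, 0.0595]
orientation: [-2.169, -2.273, -0.0]
ft_force: [0.4, -0.0, 0.8]
grip_width: 0.0427
clock: 24.7
ee_pos: [0.3927, -0.3254, 0.2308]
orientation: [2.162, 2.266, 0.001]
ft_force: [0.3, 0.3, 0.0]
grip_width: 0.043
clock: 25.3
ee_pos: [0.3988, -0.5041, 0.2231]
orientation: [-2.169, -2.27, -0.001]
ft_force: [-0.2, 0.8, 1.0]
grip_width: 0.0428
```

View pics/z1.png

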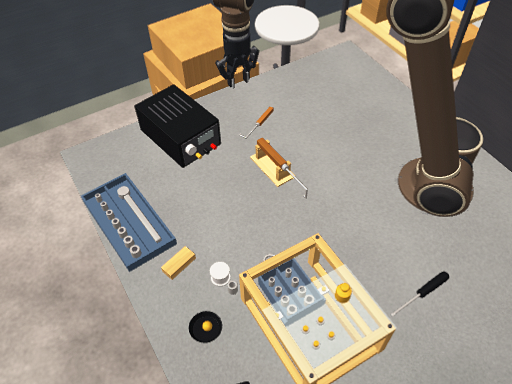

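View pics/z2.png

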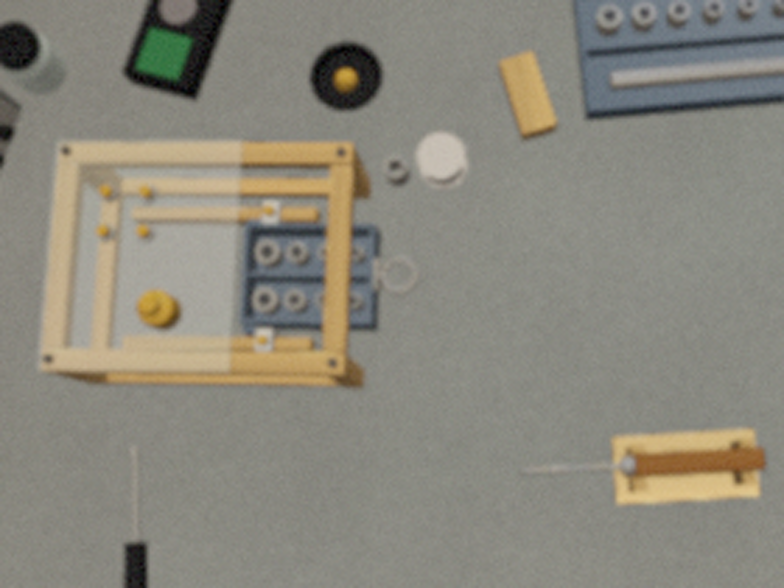

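View pics/z3.png

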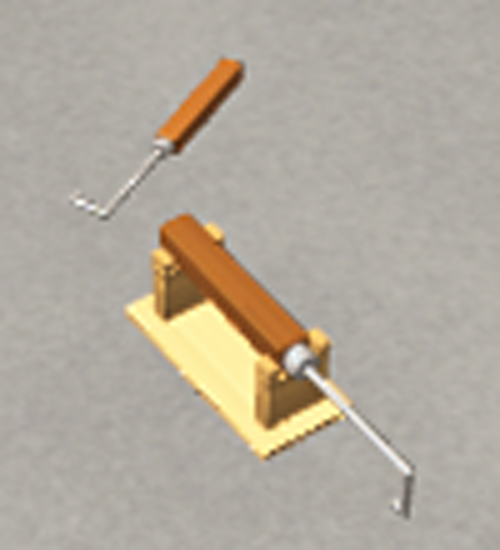

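```bash
python3 - <<'E'
from h import *
s=load('scene'); o=cv2.imread('pics/scene0.png')[:,:,::-1]
a=[cv2.resize(i[132:200,248:312],None,fx=8,fy=8,interpolation=cv2.INTER_CUBIC)[:,:395] for i in(o,s['image'])]
a=[cv2.resize(i[132:200,250:310],None,fx=6.6,fy=8.8,interpolation=cv2.INTER_NEAREST) for i in(o,s['image'])]
save(np.hstack(a),'cmp.png')
t=load('top'); o2=cv2.imread('pics/top0.png')[:,:,::-1]
a=[cv2.resize(i[225:260,260:360],None,fx=8,fy=8,interpolation=cv2.INTER_CUBIC) for i in(o2,t['image'])]
save(np.vstack(a),'cmp2.png')
E
```

```text
(no output)
```

View pics/cmp.png

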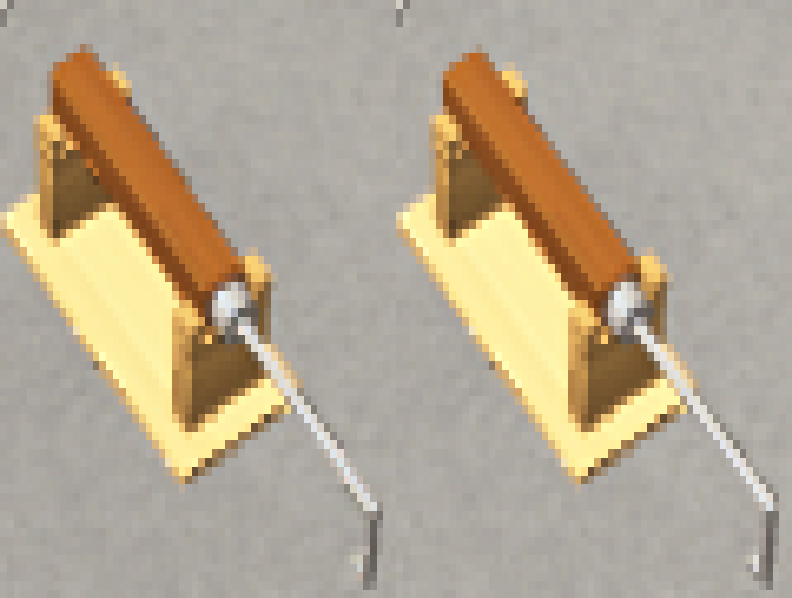

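View pics/cmp2.png

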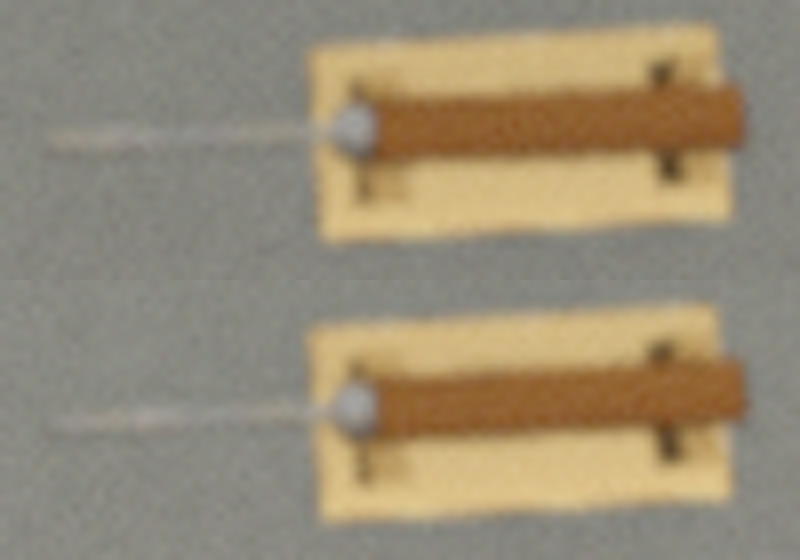

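Everything is in place. The tool lies between the lips on both posts, about 1° off its first yaw. The tray is out, and the spool, socket and weight look unmoved. Handing in.

```bash
python3 -m handwheel '[[0,0,0,0,0,0,0],[0,0,0,0,0,0,0]]'; python3 - <<'E'
from h import *
import cv2
s=load('scene');o=cv2.imread('pics/scene0.png')[:,:,::-1].astype(int)
for n,(x,y,w) in dict(spool=(220,273,12),socket=(232,287,6),weight=(344,292,12)).items():
    print(n,np.abs(o-s['image'].astype(int))[y-w:y+w,x-w:x+w].mean())
from workcell import hand_in; print(hand_in())
E
```

```text
clock: 25.6
ee_pos: [0.3995, -0.5026, 0.2254]
orientation: [2.167, 2.274, -0.0]
ft_force: [-0.2, -0.4, 0.3]
grip_width: 0.043
spool 2.2453703703703702
socket 2.7430555555555554
weight 2.4768518518518516
the job is handed in; nothing more can be done
None
```

I took the larger hook tool from its rest, hooked the tray ring and drew the tray out about 80 mm to its stop. I then unhooked, laid the tool back on its rest and handed the job in at about 26 s.

- **Stop and seating:** The drag was about 4 N, and the pull rose sharply at the stop. I held about 12 N and then about 15 N there, each for over half a second. The highest reading was 15.7 N, and the tray moved only about 0.2 mm more between the two holds. The stop is judged by force and pictures, because the pin could not be read.
- **Tray lift:** During the pull the hook began to press up on the ring with about 2 N, so I lowered the tool about 1 mm and most of that went away. Nothing suggests the tray lifted, but I had no direct measure of it.
- **Last checks:** The pictures show the tray out and the hook clear of the ring. Before-and-after images of the spool, socket and weight differ only by noise. The tool lies between the lips on both posts, but its yaw is about 1° off and its rear end 2–3 mm sideways of where it started.
- **Disagreement:** The two cameras differed by 2–5 mm in places, so I checked the hook over the ring by eye before lowering it. They also differed by up to about 1.4° on the tray's yaw at the stop, so the pictures alone cannot show that both ears were touching.

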